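Close the light box flap and switch on its light

ROBOT

A 6-joint arm with a two-finger parallel gripper is mounted at the origin on the work surface. World frame = base frame: x ahead of the robot, y to its left, z up, the work surface at z = 0. Lengths are in m, angles in rad, forces in N, time in s.
With the tool pointing down it reaches from about 0.35 to 0.975 m from the base axis. Payload 7.1 kg.
Tool frame: the origin (TCP) lies at the very end of the fingers, on their centre line; the grasp point (between the pads) lies 19 mm behind it (grasp_offset is the distance from the TCP to the grasp point, in m); x points along the fingers, y is the direction in which the jaws open and shut, and the axes are right-handed (so a half turn about x gives the same grasp; the last joint's range is limited). The gripper opens to 88 mm and grips with 3 to 60 N. Pads are 20 mm wide; open, the fingers measure 115 mm over their backs; the gripper's body (75 mm by 178 mm) begins 61 mm behind the grasp point.
Start: joints at [-1.184, 0.423, 1.63, -0, 1.089, -0.019], TCP at [0.247, -0.574, 0.189] pointing down, gripper open.
Joint ranges: [-3, 3], [-0.9, 2.11], [0.09, 2.58], [-1.31, 4.45], [0.11, 2.69], [-2.54, 2.54]. Speed limits (rad/s): [2.39, 2.39, 3.01, 3.14, 3.14, 3.14].

INTERFACE

Orientations are given as a rotation vector (axis times angle).
In Python, from plant import state, camera, finish_job, grasp_offset gives the robot as it stands.
- The arm moves only by the tool arm_command, never from a script. Its argument "moves" is a list that holds one entry, the list of rows, each a list of 7 numbers: the shift along the world's x, y, z in mm, then the turn, a rotation vector about the world's x, y, z in degrees, then the finger opening in mm, from 0 to 87.8. A call has exactly 5 rows; each row is the pose to reach, as a shift and turn from the pose commanded when the call began; what a row does not reach only later rows make up. A row lasts 1/12 s, in which the tool goes at most 41.7 mm and 7.16 degrees, less where a joint would pass 70% of its speed; a pose out of reach is approached as far as the arm can. A call with a gripper value outside its range is refused whole. The fingers move at their own pace and stop on an object; the grip force is fixed at half the most. Time passes only in rows, so rows that repeat a pose let the fingers close, or fill a call up. It gives the time, the measured TCP pose, the force and the opening at its end, in the units of the state.
- state(): the state, without advancing time (a new reading comes with each control period).
- camera(name): name is "scene" or "top" or "wrist"; returns a dict with "img" (420x560x3 uint8, blue, green, red), "mtx" (3x3 intrinsics, pixels), "extrinsics" (4x4, takes a point from camera to world coordinates); the wrist camera has in their place "hand_eye" (4x4, takes a point from camera to tool coordinates, whose origin is the TCP and whose axes are the tool frame's). Camera axes: x right, y up, looking along -z (the intrinsics and any distortion apply to the point x, -y, -z); pixel columns grow to the right and rows downward; lengths in m; the calibration is good to about 2 mm. A picture is of the moment at which its call begins: read the wrist's pose just before it. There is no depth.
- finish_job(): hands the job in, once; it reports no verdict.
The state is a dict: "clock": time; "q": joint angles; "joint_vel": joint speeds; "joint_torque": joint torques, N m; "tcp_pos": TCP position; "ee_rot": TCP orientation; "wrist_force": force on the tool from outside, world axes, zero at the start; "wrist_torque": the same for the moment, N m; "finger_gap": finger opening in m.
Only numpy, scipy, OpenCV 4.12 (cv2) and the standard library are available. Lean on these libraries where they do the work, as an engineer would, in place of code of your own. Each camera call takes 0.05 s, during which the arm holds its last target.

TASK

Get the light box ready for viewing the slides: with the fingertips, gently press the raised clear flap down until it lies flat over the slides, then press the yellow lamp key until it stays down, then tap the white brightness key and come away. Use a light touch, do not press the blue key, and do not pick up or shove anything: the light box and the things around and on it stay where they are.

Things in the scene. Friction and masses are not known exactly. Their poses are not given: they have to be found in the camera images.
- light_box: Grey plastic slide viewer that stands loose on rubber feet (1.6 kg), 340 mm wide (its y), 250 mm deep (its x) and 45 mm high; origin at the centre of its underside, x points from the key side to the hinge side, z up. Its top carries a black control strip, 60 mm deep, along the -x side (the side towards the robot), with three round keys in a row, and behind it a white panel with eight mounted slides under the clear flap. It slides if pushed sideways.
- flap_hinge (a point): Middle of the flap's hinge line, on the light box's far (+x) edge, 118 mm from the box's centre and 52.5 mm above the table; the hinge line runs at half the thickness of the flap (its upper face lies 2.5 mm above the line when shut) along the box's y; the point's axes are the box's axes and do not turn with the flap.
- flap_edge (a point): On the upper face (away from the slides) of the flap, middle of its front bar, 165 mm from the hinge, 9 mm inside the free edge; moves with the flap, 55 mm above the table when shut. The flap is a clear window in an 18 mm wide black frame, 316 mm along y, 174 mm from hinge line to free edge, 5 mm thick; the window's face is 1 mm below the frame's. Raised, it looks up and away from the robot.
- flap (a joint): Angle of the flap: 0 shut, lying flat on a foam seal over the slides (its hinge floats on springs: pressed further, the shut flap sinks by about 1 mm for each 2.5 N, at most 5 mm, and comes back); grows as the free edge lifts up, 1.25 fully open. The hinge is stiff: the flap stays at any angle and goes down under less than 1 N at its free edge when the push follows the arc of the edge; a straight-down push on a steep flap rubs and can jam.
- lamp_key_top (a point): Centre of the top of the yellow lamp key, left (+y) one of the three, 110 mm to the left of the white key. The keys are 26 mm across, in a row along the box's y, 95 mm from its centre towards the robot, and stand 10 mm proud of the strip (top 55 mm above the table).
- lamp_key (a joint): How far the yellow lamp key is pushed in: 0 out, 0.008 m fully in. It starts to move at about 3 N, reaches the bottom at 6 N, and stays where it is pushed; the lamp is on when it is more than 3 mm in.
- timer_key_top (a point): Centre of the top of the blue key (automatic switch-off, not wanted), half-way between the yellow and the white key, 55 mm from each.
- timer_key (a joint): How far the blue key is pushed in, 0 to 0.008 m; springs back.
- bright_key_top (a point): Centre of the top of the white brightness key, in the middle of the strip.
- bright_key (a joint): How far the white key is pushed in: 0 out, 0.008 m fully in. A spring key: starts to move at 1 N, 7 N when fully in, springs back; it answers when it is 2.5 mm in, at about 3 N.
- loupe: Small magnifier, clear foot and black barrel, 42 mm across, 44 mm high, standing loose on the control strip at its right (-y) end; origin at the centre of its underside.
- canister_a: matte black film canister with a black snap lid, upright, 34 mm across, 51 mm high; origin at the centre of its underside; close to the light box's left side.
- canister_b: matte black film canister with a black snap lid, upright, 34 mm across, 51 mm high; origin at the centre of its underside; close to the light box's right side.
- canister_c: matte black film canister with a black snap lid, upright, 34 mm across, 51 mm high; origin at the centre of its underside; away to one side on the table.
- green_lid: Translucent green snap lid lying close to the light box's left side, 38 mm across, 9 mm high; origin at the centre of its underside.
- reel: Steel spiral film reel lying flat, 94 mm across, 44 mm high; origin at the centre of its underside.
- bottle: Amber glass bottle with a black screw cap, 74 mm across, 168 mm high; origin at the centre of its underside.

How it is judged:
By the outcome, as a careful person would: the job done as asked, in the order asked, and still so for the second after the job is handed in, with the robot touching nothing.
It also fails if it takes over 48 s, if anything falls off the work surface, if the arm or the gripper's body presses on something with over 40 N, if the wrist force passes 120 N, or if a joint passes its speed limit or range.

## Working session

There is one attempt and no reset: what is moved stays moved. The work goes in short steps, Python scripts to look and compute and a tool call to move; the robot and the scene stay as the last step left them, time stands still between calls to the robot, and variables do not carry over. Pictures are saved under pics/ and viewed, and the job is handed in when it is done.

Besides the shell and the picture viewer there is one more tool, called after ">>>" as name(argument=value, ...), one argument or row to a line, values as JSON. arm_command: Moves the arm, as the interface text tells. Its arguments: {"type":"object","properties":{"moves":{"type":"array"}},"required":["moves"]}

```bash
mkdir -p pics; ls; python3 - <<'E'
from plant import state, camera, grasp_offset
import cv2,numpy as np
np.set_printoptions(precision=4,suppress=True)
s=state(); print(s)
for n in("scene","top"):
    c=camera(n); cv2.imwrite(f"pics/{n}0.png",c["img"]); print(n,c["mtx"],c["extrinsics"],[k for k in c])
    np.savez(f"{n}0.npz",**{k:c[k] for k in("img","mtx","extrinsics")})
E
```

```text
pics
{'clock': 0.0, 'q': array([-1.184 ,  0.4239,  1.6307,  0.    ,  1.0886, -0.019 ]), 'joint_vel': array([-0.0013, -0.0002,  0.0007,  0.0013,  0.0006,  0.0004]), 'joint_torque': array([ -0.0014, -54.4638, -27.3668,   0.0643,   0.0229,  -0.0001]), 'tcp_pos': array([ 0.2465, -0.5737,  0.1882]), 'ee_rot': array([ 1.9986,  0.4128, -1.9991]), 'wrist_force': array([0.0051, 1.2419, 0.0243]), 'wrist_torque': array([ 0.0422,  0.0026, -0.0773]), 'finger_gap': 0.08754724229306432}
scene [[464.865    0.     276.1273]
 [  0.     464.865  211.5702]
 [  0.       0.       1.    ]] [[-0.776  -0.4319  0.4596  1.1949]
 [ 0.6305 -0.5123  0.5831  0.8238]
 [-0.0164  0.7423  0.6699  1.0073]
 [ 0.      0.      0.      1.    ]] ['img', 'mtx', 'extrinsics']
top [[444.3      0.     275.3385]
 [  0.     444.3    203.3702]
 [  0.       0.       1.    ]] [[-0.0193  0.9878 -0.1545  0.2967]
 [-0.9998 -0.0205 -0.0061  0.0095]
 [-0.0092  0.1544  0.988   1.7197]
 [ 0.      0.      0.      1.    ]] ['img', 'mtx', 'extrinsics']
```

View pics/scene0.png

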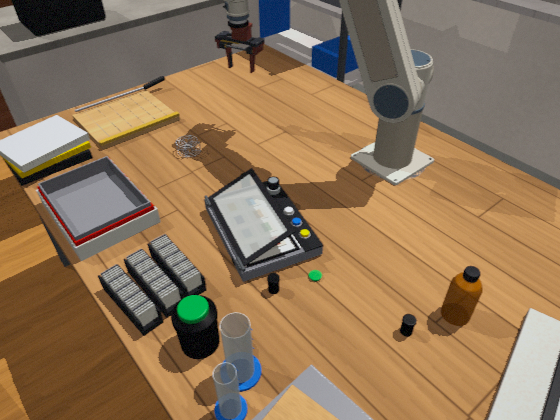

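View pics/top0.png

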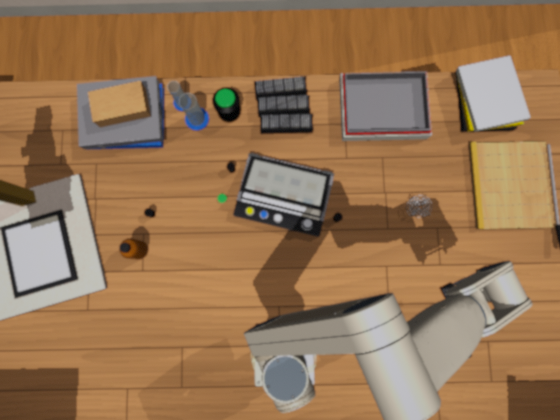

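```bash
cat > h.py <<'E'
import numpy as np,cv2
def load(n): 
    d=np.load(n); return d["img"],d["mtx"],d["extrinsics"]
def ray(K,E,u,v):
    d=np.array([(u-K[0,2])/K[0,0],-(v-K[1,2])/K[1,1],-1.]); d=E[:3,:3]@d
    return E[:3,3],d/np.linalg.norm(d)
def onplane(K,E,u,v,z):
    o,d=ray(K,E,u,v); return o+d*(z-o[2])/d[2]
def tri(a,b):
    (o1,d1),(o2,d2)=a,b
    A=np.stack([d1,-d2],1); t=np.linalg.lstsq(A,o2-o1,rcond=None)[0]
    p,q=o1+d1*t[0],o2+d2*t[1]; return (p+q)/2,np.linalg.norm(p-q)
def proj(K,E,P):
    c=np.linalg.inv(E)@np.append(P,1); return K[0,0]*c[0]/-c[2]+K[0,2], K[1,1]*-c[1]/-c[2]+K[1,2]
E
python3 - <<'E'
from h import *
np.set_printoptions(precision=4,suppress=True)
box={"scene":(195,160,335,280),"top":(215,145,350,245)}
for n in("scene","top"):
    img,K,E=load(n+"0.npz"); x0,y0,x1,y1=box[n]
    hsv=cv2.cvtColor(img,cv2.COLOR_BGR2HSV)
    for c,lo,hi in(("yel",(22,120,120),(35,255,255)),("blu",(100,120,100),(125,255,255)),("wht",(0,0,150),(180,60,255))):
        m=cv2.inRange(hsv,lo,hi); k=np.zeros_like(m); k[y0:y1,x0:x1]=m[y0:y1,x0:x1]
        N,l,st,ce=cv2.connectedComponentsWithStats(k)
        for i in range(1,N):
            if st[i,4]>12: print(n,c,st[i],ce[i],onplane(K,E,*ce[i],.054))
    cr=cv2.resize(img[y0:y1,x0:x1],None,fx=5.5,fy=5,interpolation=cv2.INTER_CUBIC); cv2.imwrite(f"pics/{n}crop.png",cr)
E
```

```text
scene yel [300 229  10   8  59] [304.4915 232.2542] [0.5344 0.1171 0.054 ]
scene blu [292 217   9   8  53] [296.0755 220.5283] [0.5204 0.0636 0.054 ]
scene wht [ 214  175   73   83 3112] [248.9974 215.6568] [ 0.6155 -0.0447  0.054 ]
scene wht [269 178   8   5  29] [272.6207 179.6897] [ 0.4503 -0.1358  0.054 ]
scene wht [284 207   9   5  38] [288.2632 209.0263] [0.5049 0.009  0.054 ]
scene wht [291 235  10  13  28] [295.9643 241.1071] [0.5769 0.1283 0.054 ]
scene wht [277 238  18  14 152] [285.3355 245.0724] [0.6102 0.1208 0.054 ]
top yel [246 207   7   7  39] [249.4103 210.    ] [0.5338 0.1185 0.054 ]
top blu [261 210   6   7  33] [263.3333 213.2727] [0.5203 0.0659 0.054 ]
top wht [ 247  161   78   44 2053] [285.9318 182.3244] [ 0.6378 -0.0223  0.054 ]
top wht [243 193  63  19 299] [273.9097 201.7224] [0.5637 0.0251 0.054 ]
top wht [242 199  60  16 129] [271.5116 206.9302] [0.5439 0.0346 0.054 ]
top wht [312 211   6   3  13] [314.8462 211.9231] [ 0.5214 -0.1289  0.054 ]
top wht [274 215   8   6  40] [277.5 217.5] [0.5031 0.0127 0.054 ]
```

View pics/scenecrop.png

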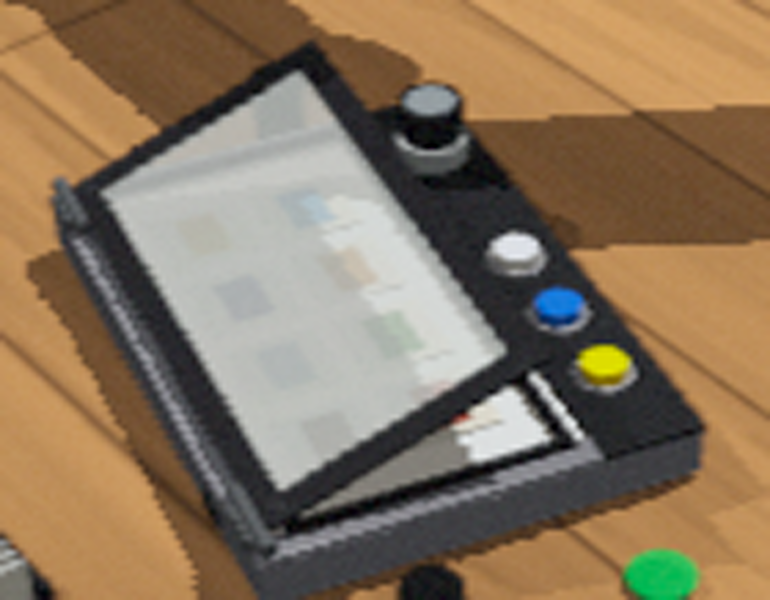

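View pics/topcrop.png

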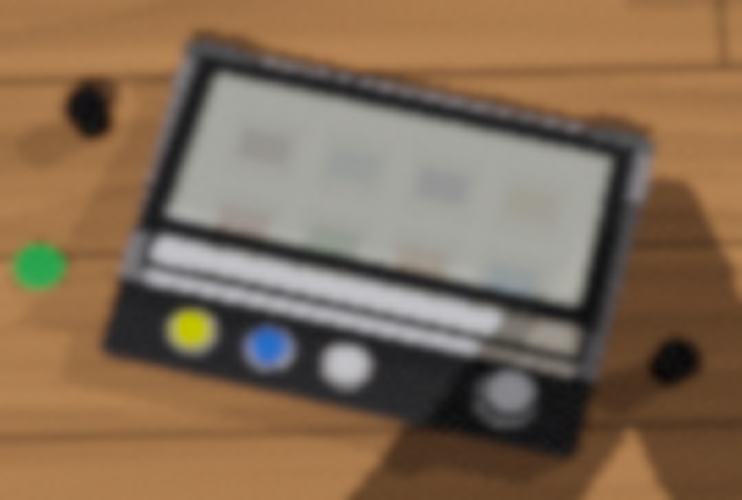

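```bash
python3 - <<'E'
from h import *
np.set_printoptions(precision=4,suppress=True)
S=load("scene0.npz");T=load("top0.npz")
for n,a,b in (("wndL",(286.8,230),(245,189)),("wndR",(249.5,174.4),(321,205.6)),("wh",(288.26,209.03),(277.5,217.5)),("ye",(304.5,232.25),(249.4,210)),("blu",(296.08,220.53),(263.33,213.27))):
    print(n,tri(ray(*S[1:],*a),ray(*T[1:],*b)))
w=np.array([.504,.011]);y=np.array([.5341,.1178]);d=(y-w);print(np.linalg.norm(d)); yh=d/np.linalg.norm(d);xh=np.array([yh[1],-yh[0]])
m=(w+y)/2; c=m-yh*.055+xh*.095; print("yaw",np.arctan2(xh[1],xh[0]),"xh",xh,"c",c,"hinge",c+.118*xh)
h=c+.118*xh
for a in np.arange(.3,1.0,.1):
    for s in(1,-1):
        P=np.append(h-xh*.156*np.cos(a)+xh*.0015*np.sin(a)+yh*s*.140,.0525+.156*np.sin(a)+.0015*np.cos(a))
        print(round(a,2),s,P,np.array(proj(*S[1:],P)),np.array(proj(*T[1:],P)))
E
```

```text
wndL (array([0.6059, 0.1275, 0.1154]), np.float64(0.006872857435597637))
wndR (array([ 0.5355, -0.1465,  0.1123]), np.float64(0.0024956106011826025))
wh (array([0.5043, 0.0113, 0.0549]), np.float64(0.0038522487832752866))
ye (array([0.5342, 0.118 , 0.0545]), np.float64(0.0013413625502654415))
blu (array([0.5207, 0.0653, 0.0553]), np.float64(0.001729738063712668))
0.11096057858536969
yaw -0.2747096769035804 xh [ 0.9625 -0.2713] c [ 0.5956 -0.0143] hinge [ 0.7091 -0.0463]
0.3 1 [0.6041 0.1287 0.1   ] [288.8262 234.0706] [245.6198 189.5753]
0.3 -1 [ 0.5281 -0.1408  0.1   ] [252.2379 177.3472] [318.9932 208.3517]
0.4 1 [0.6094 0.1273 0.1146] [287.0127 230.8695] [245.7127 187.4217]
0.4 -1 [ 0.5334 -0.1422  0.1146] [250.379  174.1267] [319.7029 206.3379]
0.5 1 [0.616  0.1254 0.1286] [284.6868 227.9262] [245.9226 184.8928]
0.5 -1 [ 0.5401 -0.1441  0.1286] [248.0749 171.1302] [320.5029 203.9384]
0.6 1 [0.624  0.1231 0.1418] [281.8585 225.2781] [246.2499 182.0095]
0.6 -1 [ 0.5481 -0.1464  0.1418] [245.3388 168.3935] [321.3859 201.1722]
0.7 1 [0.6332 0.1205 0.1541] [278.5442 222.9611] [246.6932 178.7985]
0.7 -1 [ 0.5573 -0.149   0.1541] [242.1891 165.9513] [322.3432 198.0641]
0.8 1 [0.6435 0.1176 0.1655] [274.7666 221.009 ] [247.2495 175.2923]
0.8 -1 [ 0.5676 -0.1519  0.1655] [238.6502 163.8368] [323.3646 194.6454]
0.9 1 [0.6549 0.1144 0.1756] [270.5556 219.4531] [247.914 171.529]
0.9 -1 [ 0.579  -0.1551  0.1756] [234.752  162.0803] [324.4385 190.9527]
```

```bash
python3 - <<'E'
from h import *
from scipy.spatial.transform import Rotation as R
from plant import state
np.set_printoptions(precision=4,suppress=True)
s=state();M=R.from_rotvec(s["ee_rot"]).as_matrix();print(M)
yb=np.arctan2(.9625,.2713);yt=np.arctan2(M[1,1],M[0,1]);print("turn deg",np.degrees(yb-yt),np.degrees(yb-yt)+180)
h=np.array([.7091,-.0463]);xh=np.array([.9625,-.2713])
for a in(.5,.4,.3,.2,.1,0):
    P=np.append(h-xh*(.165*np.cos(a)-.0025*np.sin(a)),.0525+.165*np.sin(a)+.0025*np.cos(a)); print(a,P*1e3,(P-s["tcp_pos"])*1e3)
E
```

```text
[[-0.0005  0.3948 -0.9188]
 [ 0.0012 -0.9188 -0.3948]
 [-1.     -0.0014  0.    ]]
turn deg 141.00620761023526 321.00620761023526
0.5 [570.8825  -7.3406 133.7992] [324.3487 566.3757 -54.4876]
0.4 [563.761   -5.3333 119.0567] [317.2272 568.3831 -69.2301]
0.3 [558.0917  -3.7353 103.6492] [311.5578 569.9811 -84.6376]
0.2 [553.9312  -2.5626  87.7306] [ 307.3973  571.1538 -100.5562]
0.1 [551.3211  -1.8268  71.46  ] [ 304.7872  571.8895 -116.8268]
0 [550.2875  -1.5355  55.    ] [ 303.7536  572.1808 -133.2868]
```

>>> arm_command(
  moves=[
    [[18,32,0,0,0,-2,0],[36,64,0,0,0,-4,0],[54,96,0,0,0,-6,0],[72,128,0,0,0,-8,0],[90,160,0,0,0,-10,0]],
  ],
)

```text
clock: 0.52
tcp_pos: [0.337, -0.4125, 0.1886]
ee_rot: [2.1, 0.242, -2.101]
wrist_force: [0.3, 0.1, 0.4]
finger_gap: 0.058
```

>>> arm_command(
  moves=[
    [[18,32,0,0,0,-2,0],[36,64,0,0,0,-4,0],[54,96,0,0,0,-6,0],[72,128,0,0,0,-8,0],[90,160,0,0,0,-10,0]],
  ],
)

```text
clock: 0.93
tcp_pos: [0.427, -0.2524, 0.1888]
ee_rot: [2.193, 0.06, -2.194]
wrist_force: [0.8, 0.2, -0.7]
finger_gap: 0.0245
```

>>> arm_command(
  moves=[
    [[18,32,0,0,0,-2,0],[36,64,0,0,0,-4,0],[54,96,0,0,0,-6,0],[72,128,0,0,0,-8,0],[90,160,0,0,0,-10,0]],
  ],
)

```text
clock: 1.35
tcp_pos: [0.5171, -0.0924, 0.1888]
ee_rot: [-2.159, 0.129, 2.16]
wrist_force: [0.9, 0.4, 0.1]
finger_gap: 0.0006
```

>>> arm_command(
  moves=[
    [[15,30,0,0,0,-3,0],[32,60,0,0,0,-6,0],[47,88,0,0,0,-9,0],[47,88,-20,0,0,-9,0],[47,88,-35,0,0,-9,0]],
  ],
)

```text
clock: 1.77
tcp_pos: [0.5647, -0.0043, 0.1535]
ee_rot: [-2.077, 0.284, 2.075]
wrist_force: [-1.0, -0.8, -0.2]
finger_gap: 0.0003
```

```bash
cat > look.py <<'E'
import sys
from h import *
from plant import state,camera
np.set_printoptions(precision=4,suppress=True)
s=state();print(s["clock"],s["tcp_pos"],s["ee_rot"],s["wrist_force"],s["finger_gap"])
bx={"scene":(195,120,335,280),"top":(195,125,370,255),"wrist":(0,0,560,420)}
for n in sys.argv[2:]:
    c=camera(n);x0,y0,x1,y1=bx[n];im=c["img"][y0:y1,x0:x1];f=min(780/im.shape[1],590/im.shape[0])
    cv2.imwrite(f"pics/{n}{sys.argv[1]}.png",cv2.resize(im,None,fx=f,fy=f,interpolation=cv2.INTER_CUBIC))
    np.savez(f"{n}{sys.argv[1]}.npz",**c,tp=s["tcp_pos"],er=s["ee_rot"])
E
python3 look.py 1 scene wrist
```

```text
1.7667 [ 0.5647 -0.0043  0.1535] [-2.0771  0.2838  2.0746] [-1.0147 -0.766  -0.2472] 0.0002928735338829176
```

View pics/scene1.png

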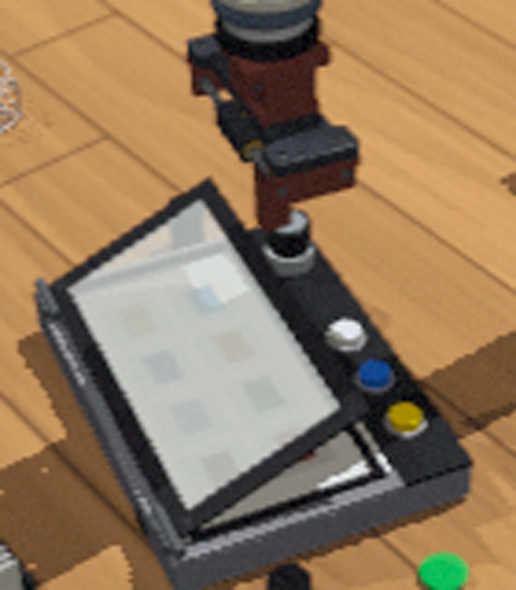

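View pics/wrist1.png

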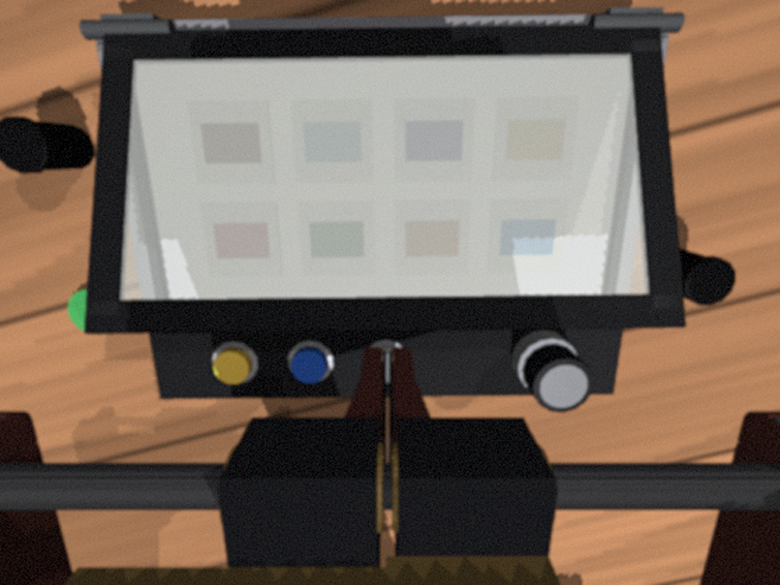

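```bash
python3 - <<'E'
from h import *
from scipy.spatial.transform import Rotation as R
np.set_printoptions(precision=4,suppress=True)
d=np.load("wrist1.npz");K=d["mtx"];T=np.eye(4);T[:3,:3]=R.from_rotvec(d["er"]).as_matrix();T[:3,3]=d["tp"];E=T@d["hand_eye"]
print(E);f=780/560
print("tcp px",np.array(proj(K,E,d["tp"]))*f)
for n,p in(("y",(233,365)),("b",(310,365))):print(n,onplane(K,E,p[0]/f,p[1]/f,.055))
h=np.array([.7091,-.0463]);xh=np.array([.9625,-.2713]);yh=np.array([.2713,.9625])
for a in(.3,.35,.4,.45,.5):
  for r,s in((.156,.140),(.156,-.140),(.174,.158),(.174,-.158),(0,.158)):
    P=np.append(h-xh*(r*np.cos(a)-.0025*np.sin(a))+yh*s,.0525+r*np.sin(a)+.0025*np.cos(a)); print(a,r,s,np.array(proj(K,E,P))*f)
E
```

```text
[[-0.2678  0.9215  0.2812  0.6423]
 [-0.9635 -0.2562 -0.0778 -0.025 ]
 [ 0.0003 -0.2917  0.9565  0.3504]
 [ 0.      0.      0.      1.    ]]
tcp px [388.6417 339.2507]
y [0.5367 0.1188 0.055 ]
b [0.5219 0.0656 0.055 ]
0.3 0.156 0.14 [148.4712 300.708 ]
0.3 0.156 -0.14 [632.1107 302.3629]
0.3 0.174 0.158 [117.152  331.7273]
0.3 0.174 -0.158 [663.1226 333.5446]
0.3 0 0.158 [118.8892  31.5534]
0.35 0.156 0.14 [141.158  300.1655]
0.35 0.156 -0.14 [639.6584 301.872 ]
0.35 0.174 0.158 [107.8839 332.2137]
0.35 0.174 -0.158 [672.6392 334.0927]
0.35 0 0.158 [118.8936  31.3416]
0.4 0.156 0.14 [133.4114 298.8734]
0.4 0.156 -0.14 [647.6578 300.6357]
0.4 0.174 0.158 [ 97.9927 331.9269]
0.4 0.174 -0.158 [682.8   333.873]
0.4 0 0.158 [118.9044  31.1367]
0.45 0.156 0.14 [125.2128 296.7623]
0.45 0.156 -0.14 [656.1283 298.585 ]
0.45 0.174 0.158 [ 87.4406 330.7822]
0.45 0.174 -0.158 [693.6442 332.8015]
0.45 0 0.158 [118.9216  30.9394]
0.5 0.156 0.14 [116.5443 293.757 ]
0.5 0.156 -0.14 [665.0888 295.6452]
0.5 0.174 0.158 [ 76.1891 328.686 ]
0.5 0.174 -0.158 [705.2118 330.7852]
0.5 0 0.158 [118.945  30.75 ]
```

>>> arm_command(
  moves=[
    [[0,0,-8,0,0,0,0],[0,0,-16,0,0,0,0],[0,0,-22,0,0,0,0],[-1,0,-27,0,0,0,0],[-2,0,-32,0,0,0,0]],
  ],
)

```text
clock: 2.28
tcp_pos: [0.5617, -0.0065, 0.1217]
ee_rot: [-2.074, 0.287, 2.074]
wrist_force: [-0.1, -0.0, -0.8]
finger_gap: 0.0003
```

```bash
python3 look.py 2 scene wrist
```

```text
2.2833 [ 0.5617 -0.0065  0.1217] [-2.0743  0.2874  2.0737] [-0.0858 -0.0348 -0.7645] 0.0003449403496215462
```

View pics/wrist2.png

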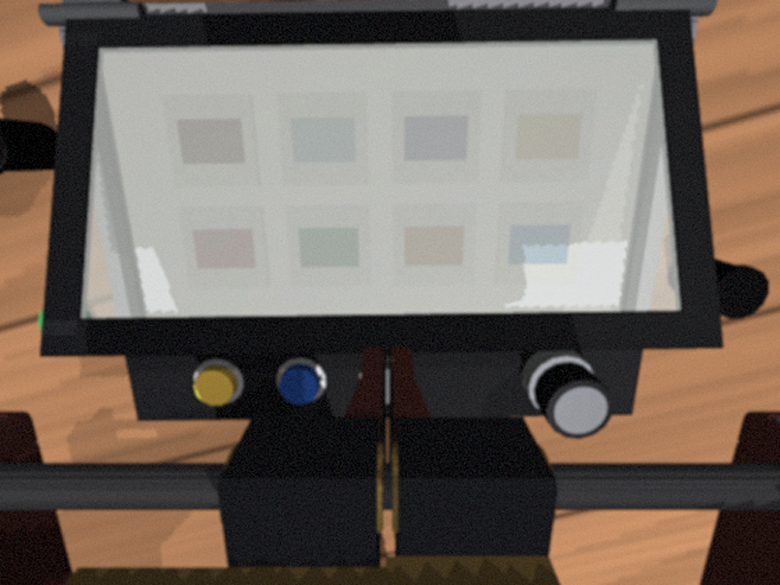

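View pics/scene2.png

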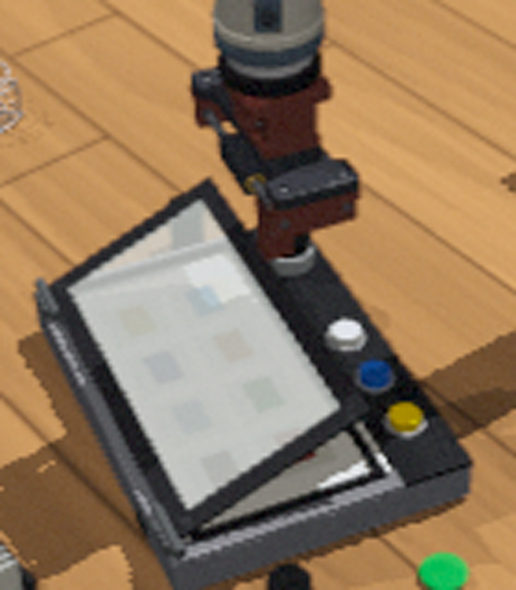

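```bash
python3 - <<'E'
from h import *
for i in(1,2):
    d=np.load(f"wrist{i}.npz");im=d["img"][200:310,210:350]
    im=np.clip(im.astype(float)*2.2,0,255).astype(np.uint8)
    cv2.imwrite(f"pics/wz{i}.png",cv2.resize(im,None,fx=5,fy=5))
d=np.load("scene2.npz");K,E=d["mtx"],d["extrinsics"];print(proj(K,E,d["tp"]))
im=np.clip(d["img"][150:220,225:325].astype(float)*2.2,0,255).astype(np.uint8);cv2.imwrite("pics/sz2.png",cv2.resize(im,None,fx=7,fy=7))
E
```

```text
(np.float64(270.12038835689305), np.float64(197.46467613904383))
```

View pics/wz1.png

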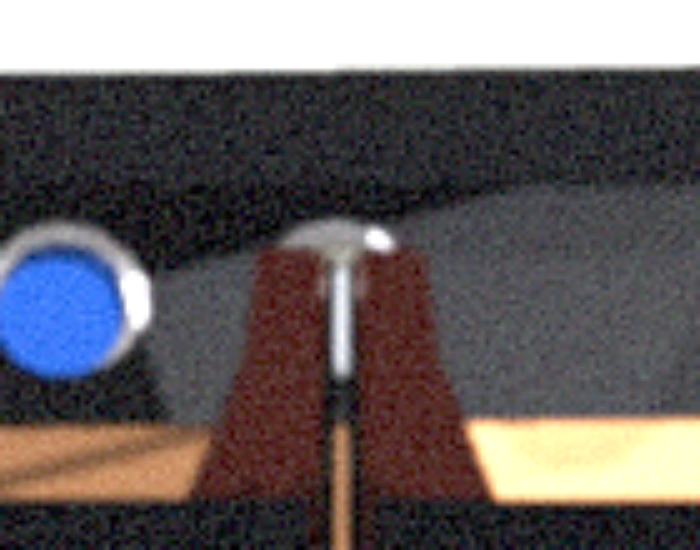

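View pics/wz2.png

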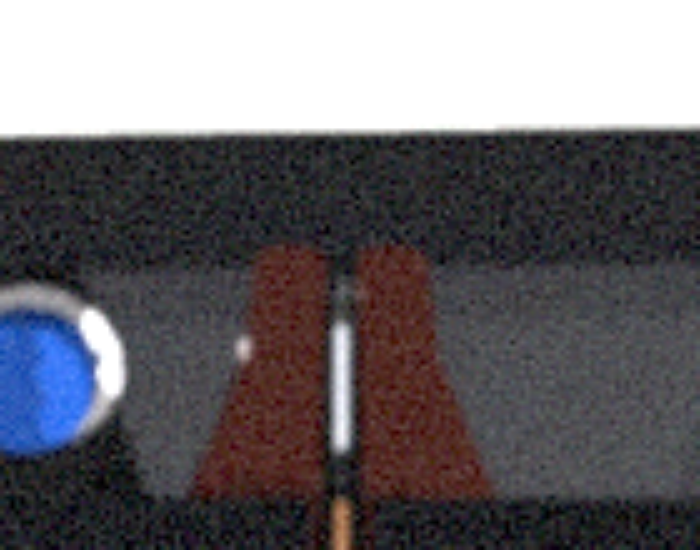

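View pics/sz2.png

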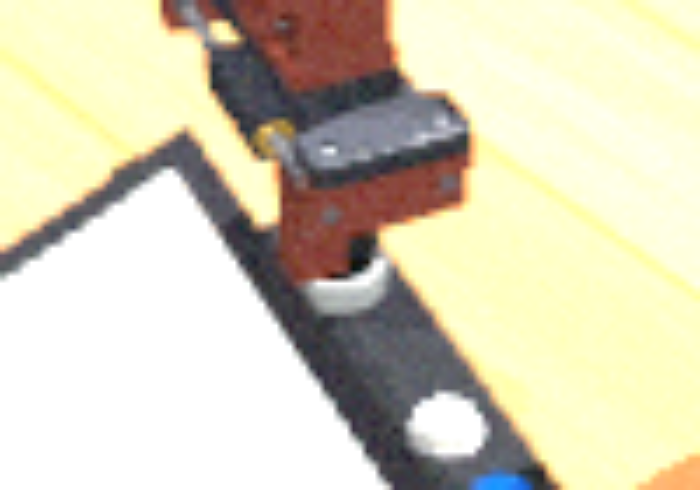

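```bash
python3 - <<'E'
from h import *
from scipy.spatial.transform import Rotation as R
np.set_printoptions(precision=1,suppress=True)
f=780/560
xh=np.array([.9625,-.2713]);yh=np.array([.2713,.9625]);h=np.array([.7091,-.0463])
for i in(1,2):
    d=np.load(f"wrist{i}.npz");K=d["mtx"];T=np.eye(4);T[:3,:3]=R.from_rotvec(d["er"]).as_matrix();T[:3,3]=d["tp"];E=T@d["hand_eye"]
    print(K[0,0],d["hand_eye"]*1000)
    for o in(-10,0,10):print("tip",o,np.array(proj(K,E,d["tp"]+np.append(xh*o/1000,0)))*f)
    for a in(.35,.4,.45):
        q=[]
        for r,s in((.156,.140),(.156,-.140),(.174,.158),(.174,-.158),(0,.14),(0,-.14)):
            q.append(np.array(proj(K,E,np.append(h-xh*(r*np.cos(a)-.0025*np.sin(a))+yh*s,.0525+r*np.sin(a)+.0025*np.cos(a))))*f)
        print(a,"win w",q[1][0]-q[0][0],"rows",q[0][1],"outer w",q[3][0]-q[2][0],q[2][1])
d=np.load("scene2.npz");K,E=d["mtx"],d["extrinsics"]
for o in(-10,0,10):
  for z in(0,.02):print("scene tip",o,z,np.array(proj(K,E,d["tp"]+np.append(xh*o/1000,z))))
for a in(.38,.43):print(np.array([proj(K,E,np.append(h-xh*(r*np.cos(a)-.0025*np.sin(a)),.0525+r*np.sin(a)+.0025*np.cos(a))) for r in(.174,.156)]))
d=np.load("scene1.npz")
for o in(-10,0,10):print("scene1 tip",o,np.array(proj(K,E,d["tp"]+np.append(xh*o/1000,0))))
im=np.clip(d["img"][140:210,225:325].astype(float)*2.2,0,255).astype(np.uint8);cv2.imwrite("pics/sz1.png",cv2.resize(im,None,fx=7,fy=7))
E
```

```text
324.14888337732697 [[  -0.7  292.8 -956.2 -196.8]
 [1000.    -0.7   -0.9   -1. ]
 [  -1.  -956.2 -292.8  -80.5]
 [   0.     0.     0.  1000. ]]
tip -10 [388.5 358.8]
tip 0 [388.6 339.3]
tip 10 [388.7 319.2]
0.35 win w 498.50040758047726 rows 300.16550942503784 outer w 564.7552745990279 332.21371915122927
0.4 win w 514.2464304430038 rows 298.87337810629714 outer w 584.8073771981473 331.92685613282595
0.45 win w 530.9155366316666 rows 296.76228520609925 outer w 606.2035521228785 330.78218976045906
324.14888337732697 [[  -0.7  292.8 -956.2 -196.8]
 [1000.    -0.7   -0.9   -1. ]
 [  -1.  -956.2 -292.8  -80.5]
 [   0.     0.     0.  1000. ]]
tip -10 [388.6 358.8]
tip 0 [388.6 339.3]
tip 10 [388.7 319.2]
0.35 win w 568.0593791931657 rows 315.8618173176251 outer w 643.8592258785134 352.57777466521173
0.4 win w 588.5984316149924 rows 314.9651389855535 outer w 670.0543555771787 353.0939541399845
0.45 win w 610.5417652537974 rows 313.15291164839203 outer w 698.2971028486876 352.6850408747197
scene tip -10 0 [273.2 196.6]
scene tip -10 0.02 [273.1 191.3]
scene tip 0 0 [270.1 197.5]
scene tip 0 0.02 [269.9 192.2]
scene tip 10 0 [267.  198.4]
scene tip 10 0.02 [266.8 193.1]
[[272.9 197.7]
 [267.7 200.9]]
[[271.7 195.9]
 [266.6 199.4]]
scene1 tip -10 [272.7 189. ]
scene1 tip 0 [269.5 189.9]
scene1 tip 10 [266.3 190.8]
```

View pics/sz1.png

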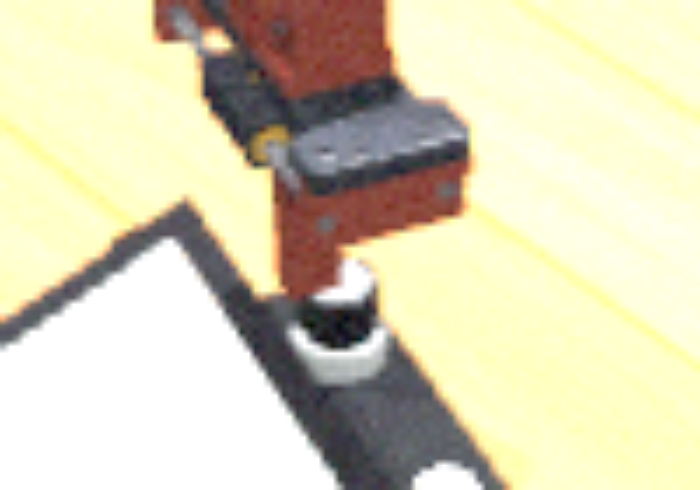

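```bash
python3 - <<'E'
from h import *
from scipy.spatial.transform import Rotation as R
np.set_printoptions(precision=4,suppress=True)
for i,L,Rr,wl,wr in((1,(225+290/7,140+293/7),(225+338/7,140+278/7),(210+257/5,200+248/5),(210+430/5,200+248/5)),(2,(225+300/7,150+280/7),(225+347/7,150+265/7),(210+257/5,200+245/5),(210+430/5,200+245/5))):
    d=np.load(f"wrist{i}.npz");K=d["mtx"];T=np.eye(4);T[:3,:3]=R.from_rotvec(d["er"]).as_matrix();T[:3,3]=d["tp"];E=T@d["hand_eye"]
    s=np.load(f"scene{i}.npz")
    for a in(L,Rr):
      for b in(wl,wr):
        p,g=tri(ray(s["mtx"],s["extrinsics"],*a),ray(K,E,*b)); print(i,p-d["tp"],g)
    # columns profile
    for z in(0,.005,.01,.015,.02): print(z,[np.array(proj(K,E,d["tp"]+np.append(np.array([.9625,-.2713])*o,z))) for o in(-.01,0,.01)])
d=np.load("wrist2.npz")["img"]
for r in range(225,262,2): print(r,d[r,268,:],d[r,277,:],d[r,240,:])
E
```

```text
1 [0.0147 0.0057 0.0403] 0.0007342323496738795
1 [ 0.0026 -0.0108  0.024 ] 0.0011710042109668887
1 [0.0038 0.0095 0.0382] 0.02030252276997323
1 [-0.009  -0.0075  0.0213] 0.021161506181510237
0 [array([278.953 , 257.6029]), array([279.0248, 243.5646]), array([279.0986, 229.1342])]
0.005 [array([278.9809, 260.8493]), array([279.0548, 246.5325]), array([279.1307, 231.8064])]
0.01 [array([279.0101, 264.2471]), array([279.0861, 249.6407]), array([279.1644, 234.6067])]
0.015 [array([279.0407, 267.8071]), array([279.119 , 252.8995]), array([279.1997, 237.5448])]
0.02 [array([279.0728, 271.5412]), array([279.1536, 256.3201]), array([279.2368, 240.631 ])]
2 [0.0134 0.0061 0.0384] 0.002615812201014108
2 [ 0.0009 -0.0105  0.0213] 0.0028315327239267097
2 [0.0024 0.0099 0.0363] 0.02219733587741195
2 [-0.0107 -0.0073  0.0185] 0.0228316195118323
0 [array([279.0059, 257.5992]), array([279.0261, 243.5664]), array([279.0468, 229.1404])]
0.005 [array([279.0374, 260.8515]), array([279.0585, 246.5405]), array([279.0802, 231.8192])]
0.01 [array([279.0703, 264.2554]), array([279.0924, 249.6553]), array([27
[... 215 characters left out ...]
 146 148] [138 142 140] [147 152 151]
227 [32 32 33] [34 32 32] [36 37 35]
229 [16 11 11] [15  4  8] [27 24 25]
231 [18 25 23] [20 21 22] [21 17 20]
233 [11  4  7] [15 18 19] [27 25 22]
235 [31 34 28] [29 28 28] [12 12 16]
237 [19 22 15] [25 20 23] [10 14  5]
239 [22 21 19] [25 23 22] [5 0 8]
241 [20 12 16] [25 20 18] [16 12  9]
243 [14  8 15] [24 19 16] [26 25 17]
245 [27 22 24] [23 21 19] [29 25 28]
247 [17 17 16] [23 13 22] [14  7 13]
249 [18 18 34] [25 24 22] [21 23 16]
251 [10  5 30] [17 17 14] [26 26 27]
253 [26 27 44] [11 15 12] [25 20 25]
255 [ 6 15 37] [25 22 26] [34 34 32]
257 [21 25 41] [26 29 26] [41 36 36]
259 [24 21 38] [35 30 34] [32 30 33]
261 [18 20 40] [32 30 27] [34 32 31]
```

>>> arm_command(
  moves=[
    [[-1,0,-4,0,0,0,0],[-2,1,-8,0,0,0,0],[-4,1,-12,0,0,0,0],[-5,1,-16,0,0,0,0],[-6,2,-20,0,0,0,0]],
  ],
)

```text
clock: 2.8
tcp_pos: [0.5555, -0.0043, 0.1016]
ee_rot: [-2.074, 0.287, 2.074]
wrist_force: [0.7, -0.4, -0.3]
finger_gap: 0.0
```

```bash
python3 look.py 3 scene wrist
```

```text
2.8 [ 0.5555 -0.0043  0.1016] [-2.0743  0.287   2.0744] [ 0.7179 -0.4458 -0.3225] 2.246684058426025e-05
```

View pics/wrist3.png

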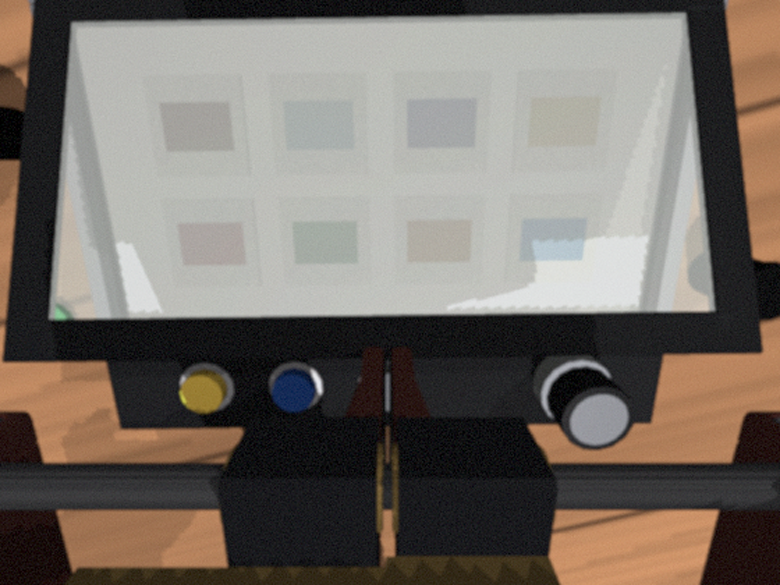

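View pics/scene3.png

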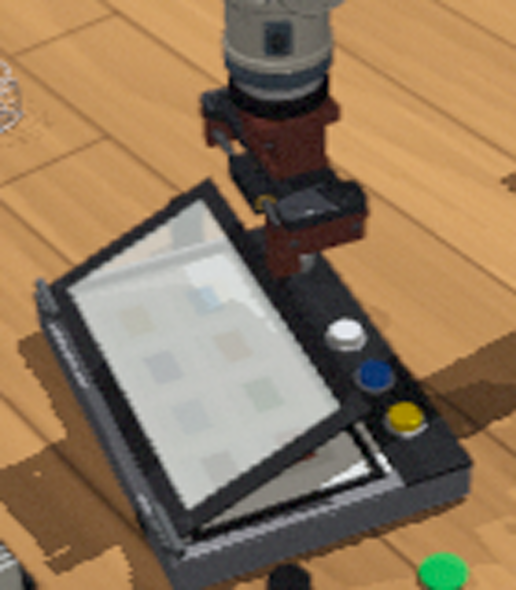

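```bash
python3 - <<'E'
from h import *
im,K,E=load("scene0.npz")
t=np.array([.2465,-.5737,.1882]);yt=np.array([.3948,-.9188,0]);zt=np.array([-.9188,-.3948,0])
for s in(-1,1):
  for dz in(0,.019,.04,.08):
    p=t+yt*s*.05+np.array([0,0,dz]); print(s,dz,np.array(proj(K,E,p)).round(1))
c=np.clip(im[0:90,190:290].astype(float)*1.8,0,255).astype(np.uint8);cv2.imwrite("pics/g0.png",cv2.resize(c,None,fx=6,fy=6,interpolation=cv2.INTER_CUBIC))
c=load("scene3.npz")[0];c=np.clip(c[160:230,225:325].astype(float)*2.2,0,255).astype(np.uint8);cv2.imwrite("pics/sz3.png",cv2.resize(c,None,fx=7,fy=7))
E
```

```text
-1 0 [253.3  80.4]
-1 0.019 [253.1  75.8]
-1 0.04 [252.8  70.6]
-1 0.08 [252.3  60.4]
1 0 [231.1  75.3]
1 0.019 [230.7  70.7]
1 0.04 [230.3  65.6]
1 0.08 [229.4  55.5]
```

View pics/g0.png

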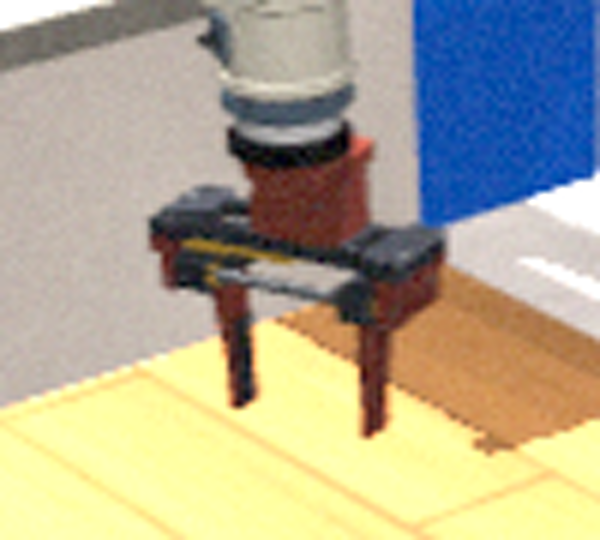

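View pics/sz3.png

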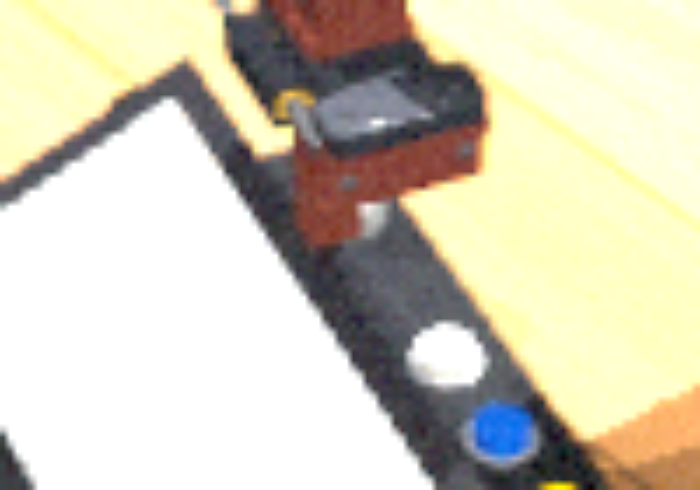

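>>> arm_command(
  moves=[
    [[3,-1,0,0,0,0,0],[6,-2,0,0,0,0,0],[6,-2,-4,0,0,0,0],[6,-2,-8,0,0,0,0],[6,-2,-10,0,0,0,0]],
  ],
)

```text
clock: 3.32
tcp_pos: [0.5615, -0.0063, 0.0914]
ee_rot: [-2.074, 0.287, 2.075]
wrist_force: [-0.2, 0.8, 0.3]
finger_gap: 0.0004
```

```bash
python3 look.py 4 scene wrist; python3 - <<'E'
from h import *
c=load("scene4.npz")[0];c=np.clip(c[160:230,225:325].astype(float)*2.2,0,255).astype(np.uint8);c=cv2.resize(c,None,fx=7,fy=7)
w=load("wrist4.npz")[0];w=np.clip(w[200:310,210:350].astype(float)*2.2,0,255).astype(np.uint8);cv2.imwrite("pics/wz4.png",cv2.resize(w,None,fx=5,fy=5))
cv2.imwrite("pics/sz4.png",c)
E
```

```text
3.3167 [ 0.5615 -0.0063  0.0914] [-2.0737  0.287   2.075 ] [-0.1518  0.7654  0.2541] 0.0004438595412013538Traceback (most recent call last):
  File "<stdin>", line 3, in <module>
  File "h.py", line 3, in load
    d=np.load(n); return d["img"],d["mtx"],d["extrinsics"]
                                           ~^^^^^^^^^^^^^^
    raise KeyError(f"{key} is not a file in the archive") from None
KeyError: 'extrinsics is not a file in the archive'
```

```bash
cat > zoom.py <<'E'
import sys
from h import *
i=sys.argv[1]
c=np.load(f"scene{i}.npz")["img"];c=np.clip(c[150:240,225:325].astype(float)*2.2,0,255).astype(np.uint8);c=cv2.resize(c,None,fx=6.5,fy=6.5)
cv2.imwrite(f"pics/sz{i}.png",c)
w=np.load(f"wrist{i}.npz")["img"];w=np.clip(w[200:310,210:350].astype(float)*2.2,0,255).astype(np.uint8);cv2.imwrite(f"pics/wz{i}.png",cv2.resize(w,None,fx=5,fy=5))
E
python3 zoom.py 4
```

```text
(no output)
```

View pics/sz4.png

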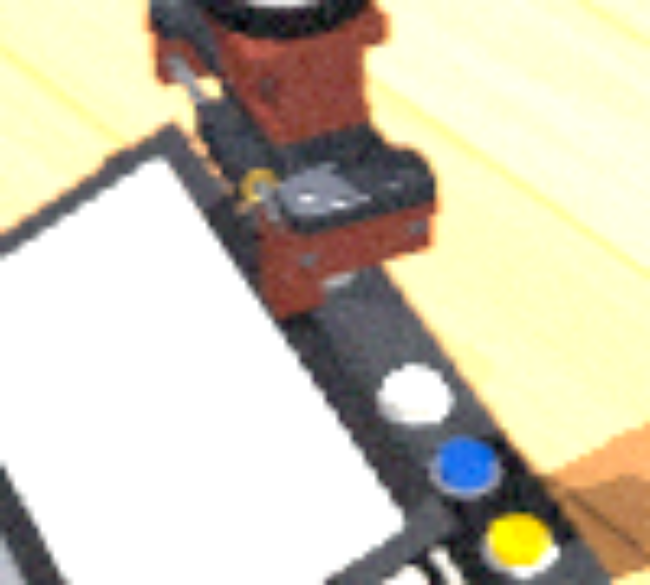

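View pics/wz4.png

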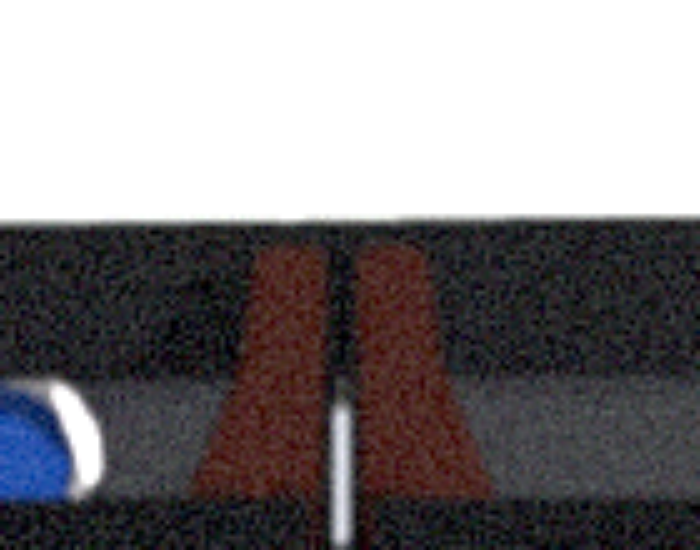

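```bash
python3 - <<'E'
from h import *
from scipy.spatial.transform import Rotation as R
d=np.load("wrist4.npz");K=d["mtx"];T=np.eye(4);T[:3,:3]=R.from_rotvec(d["er"]).as_matrix();T[:3,3]=d["tp"];E=T@d["hand_eye"]
s=np.load("scene4.npz");S=(s["mtx"],s["extrinsics"])
p,g=tri(ray(*S,225+278/6.5,150+318/6.5),ray(K,E,210+255/5,200+245/5));print(p,p-d["tp"],g)
xh=np.array([.9625,-.2713]);yh=np.array([.2713,.9625]);h=np.array([.7091,-.0463]);a=.425
q=p[:2]-h;r=-(q@xh);print("hor dist",r,"lat",q@yh,"face z",.0525+r*np.tan(a)+.0025/np.cos(a))
E
```

```text
[ 5.75531991e-01 -9.37816846e-06  1.27914605e-01] [0.01404094 0.00624749 0.03656421] 5.442087470620161e-05
hor dist 0.14111785479741676 lat 0.00831772254938349 face z 0.1191116840183653
```

>>> arm_command(
  moves=[
    [[-2,0,-4,0,0,0,0],[-3,1,-8,0,0,0,0],[-5,1,-12,0,0,0,0],[-6,2,-16,0,0,0,0],[-7,2,-20,0,0,0,0]],
  ],
)

```text
clock: 3.83
tcp_pos: [0.5543, -0.0041, 0.0715]
ee_rot: [-2.074, 0.287, 2.075]
wrist_force: [-0.3, 0.1, 0.2]
finger_gap: 0.0006
```

```bash
python3 look.py 5 scene wrist; python3 zoom.py 5
```

```text
3.8333 [ 0.5543 -0.0041  0.0715] [-2.0739  0.2868  2.0748] [-0.2927  0.1063  0.2391] 0.0005774171724640225
```

View pics/sz5.png

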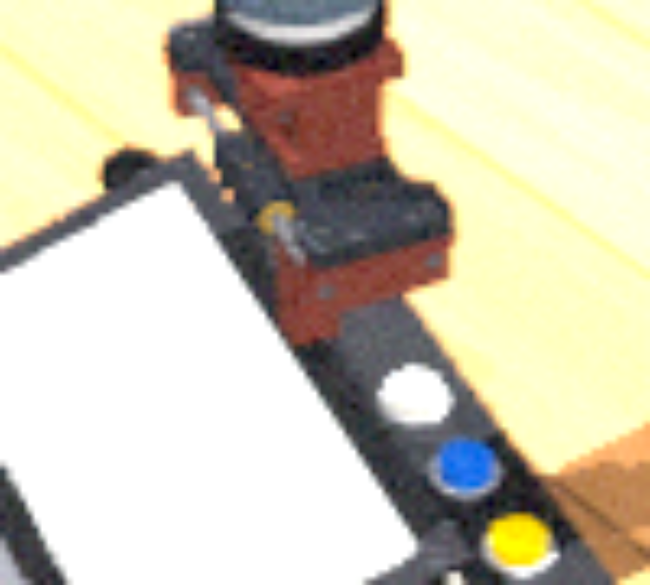

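View pics/wrist5.png

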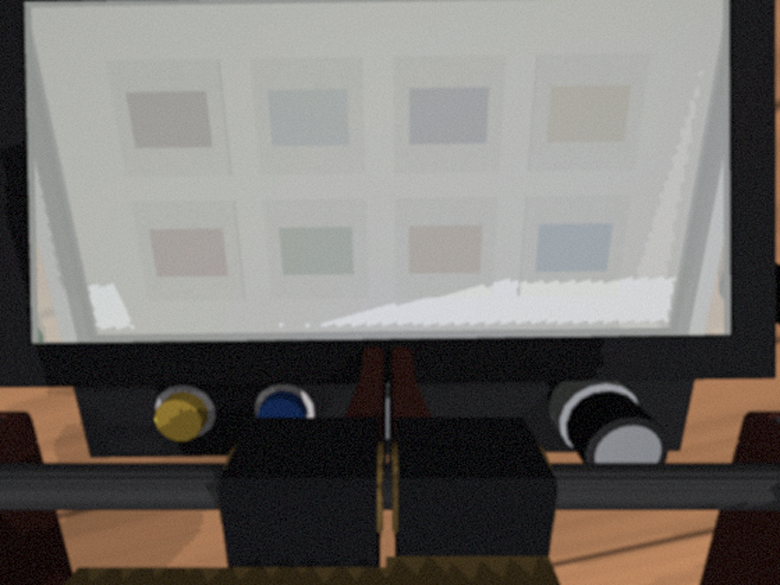

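>>> arm_command(
  moves=[
    [[-1,0,-4,0,0,0,0],[-2,0,-8,0,0,0,0],[-3,1,-12,0,0,0,0],[-4,1,-16,0,0,0,0],[-5,1,-20,0,0,0,0]],
  ],
)

```text
clock: 4.35
tcp_pos: [0.5496, -0.0032, 0.0515]
ee_rot: [-2.074, 0.287, 2.074]
wrist_force: [0.3, 0.1, 0.2]
finger_gap: 0.0006
```

```bash
python3 look.py 6 scene wrist; python3 zoom.py 6
```

```text
4.35 [ 0.5496 -0.0032  0.0515] [-2.0744  0.2868  2.0744] [0.3031 0.1184 0.1976] 0.0006457242481092831
```

View pics/sz6.png

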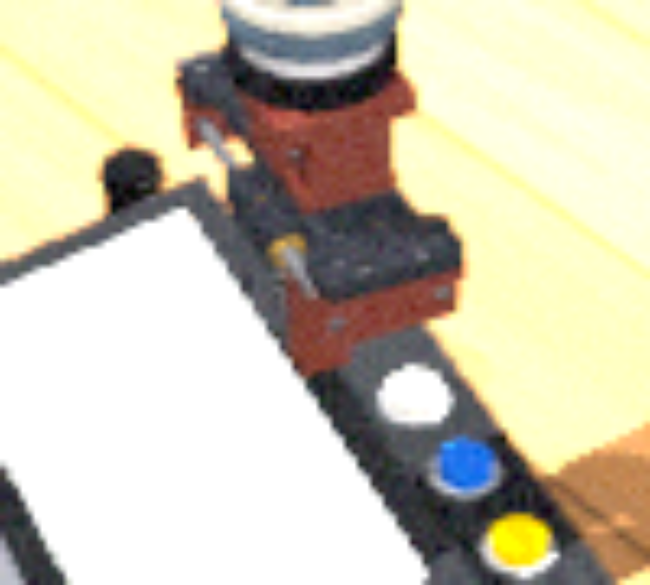

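View pics/wz6.png

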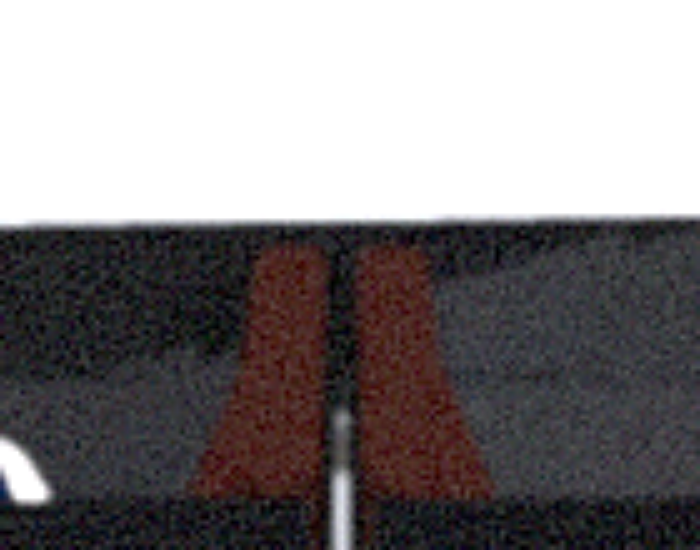

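>>> arm_command(
  moves=[
    [[-1,0,-4,0,0,0,0],[-1,0,-8,0,0,0,0],[-2,0,-12,0,0,0,0],[-2,1,-16,0,0,0,0],[-3,1,-20,0,0,0,0]],
  ],
)

```text
clock: 4.87
tcp_pos: [0.5469, -0.0021, 0.0316]
ee_rot: [-2.075, 0.287, 2.074]
wrist_force: [-0.2, 0.4, -0.2]
finger_gap: 0.0003
```

>>> arm_command(
  moves=[
    [[0,0,-2,0,0,0,0],[-1,0,-4,0,0,0,0],[-1,0,-6,0,0,0,0],[-1,0,-8,0,0,0,0],[-1,0,-9,0,0,0,0]],
  ],
)

```text
clock: 5.28
tcp_pos: [0.5456, -0.0022, 0.0227]
ee_rot: [-2.074, 0.287, 2.075]
wrist_force: [0.4, 0.0, 0.5]
finger_gap: 0.0005
```

```bash
python3 look.py 7 scene wrist; python3 zoom.py 7
```

```text
5.2833 [ 0.5456 -0.0022  0.0227] [-2.0741  0.287   2.0745] [0.4048 0.0146 0.4561] 0.0005483355959661414
```

View pics/scene7.png

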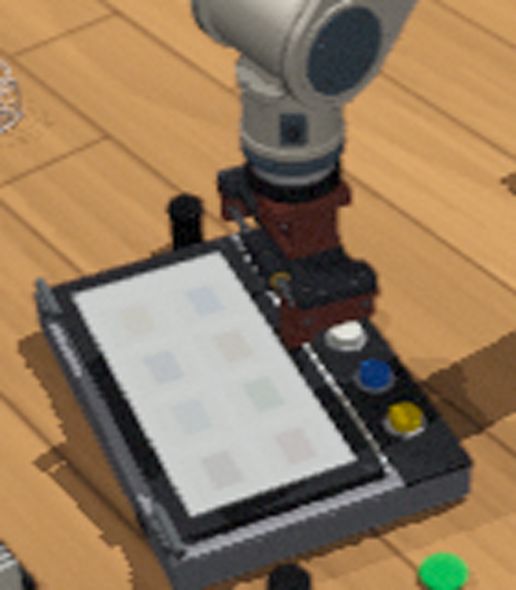

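View pics/wrist7.png

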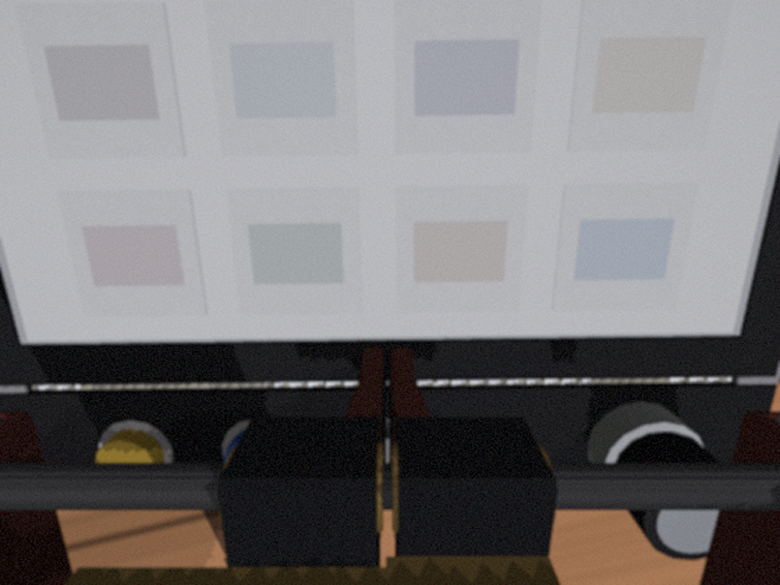

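>>> arm_command(
  moves=[
    [[0,0,-1,0,0,0,0],[0,0,-2,0,0,0,0],[0,0,-3,0,0,0,0],[0,0,-3,0,0,0,0],[0,0,-3,0,0,0,0]],
  ],
)

```text
clock: 5.8
tcp_pos: [0.5459, -0.0022, 0.0202]
ee_rot: [-2.075, 0.287, 2.074]
wrist_force: [-1.8, -0.3, 4.5]
finger_gap: 0.0006
```

>>> arm_command(
  moves=[
    [[0,0,-0.5,0,0,0,0],[0,0,-1,0,0,0,0],[0,0,-1,0,0,0,0],[0,0,-1,0,0,0,0],[0,0,-1,0,0,0,0]],
  ],
)

```text
clock: 6.22
tcp_pos: [0.5459, -0.0022, 0.0193]
ee_rot: [-2.075, 0.287, 2.074]
wrist_force: [-1.4, -0.8, 5.3]
finger_gap: 0.0007
```

>>> arm_command(
  moves=[
    [[0,0,2,0,0,0,0],[0,0,6,0,0,0,0],[0,0,15,0,0,0,0],[0,0,30,0,0,0,0],[0,0,45,0,0,0,0]],
  ],
)

```text
clock: 6.63
tcp_pos: [0.5452, -0.0022, 0.0644]
ee_rot: [-2.073, 0.287, 2.076]
wrist_force: [-0.5, 0.4, -0.2]
finger_gap: -0.0
```

```bash
python3 look.py 8 scene wrist; python3 zoom.py 8
```

```text
6.6333 [ 0.5452 -0.0022  0.0644] [-2.0729  0.2871  2.0758] [-0.459   0.443  -0.1895] -3.9155449533286924e-05
```

View pics/scene8.png

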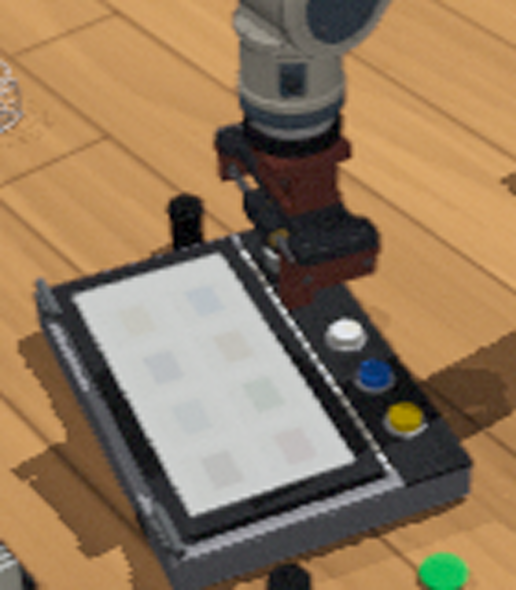

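View pics/wrist8.png

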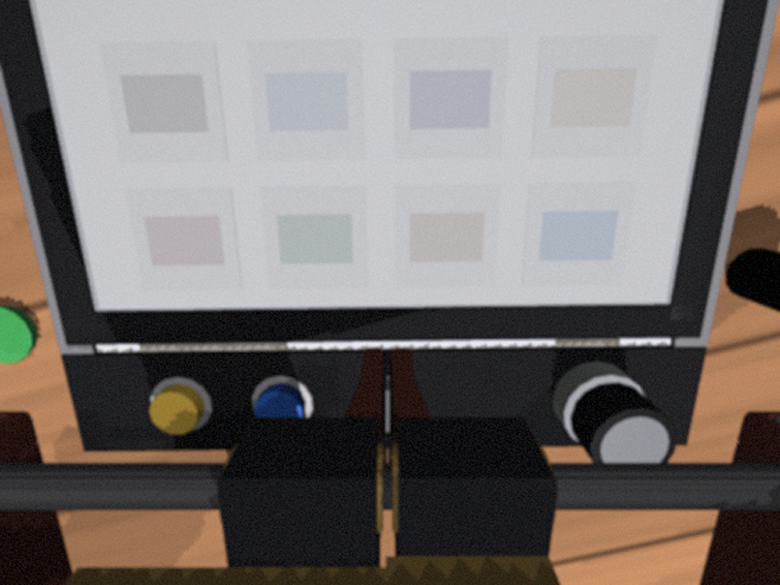

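```bash
python3 - <<'E'
from h import *
np.set_printoptions(precision=4,suppress=True)
d=np.load("scene8.npz");S=(d["mtx"],d["extrinsics"])
xh=np.array([.9625,-.2713]);yh=np.array([.2713,.9625]);h=np.array([.7091,-.0463])
for a in(0,.03,.06):
  print(a,[np.array(proj(*S,np.append(h-xh*(.156*np.cos(a)-.002*np.sin(a))+yh*s,.0525+.156*np.sin(a)+.002*np.cos(a)))) for s in(.14,-.14)])
print(195+355/3.6875,120+456/3.6875,195+222/3.6875,120+254/3.6875)
hsv=cv2.cvtColor(d["img"],cv2.COLOR_BGR2HSV)
for lo,hi in(((22,120,80),(35,255,255)),((100,120,60),(125,255,255))):
  m=cv2.inRange(hsv,lo,hi)[190:245,280:320];N,l,st,ce=cv2.connectedComponentsWithStats(m)
  for i in range(1,N):
    if st[i,4]>12:print(ce[i]+[280,190],onplane(*S,*(ce[i]+[280,190]),.054),st[i])
E
```

```text
0 [array([291.1912, 244.7165]), array([255.095 , 187.8632])]
0.03 [array([291.1582, 243.5807]), array([254.9902, 186.7525])]
0.06 [array([291.0798, 242.4555]), array([254.8447, 185.6499])]
291.271186440678 243.66101694915255 255.20338983050848 188.8813559322034
[304.3667 232.6167] [0.5356 0.118  0.054 ] [20 39 10  8 60]
[296.3214 220.8036] [0.5206 0.065  0.054 ] [12 27  9  8 56]
```

>>> arm_command(
  moves=[
    [[-2,24,0,0,0,0,0],[-5,48,0,0,0,0,0],[-7,72,0,0,0,0,0],[-10,96,0,0,0,0,0],[-12,120,0,0,0,0,0]],
  ],
)

```text
clock: 7.15
tcp_pos: [0.533, 0.1187, 0.0634]
ee_rot: [-2.073, 0.288, 2.075]
wrist_force: [0.0, -0.4, -0.2]
finger_gap: 0.0003
```

```bash
python3 look.py 9 scene wrist; python3 zoom.py 9
```

```text
7.15 [0.533  0.1187 0.0634] [-2.0734  0.2875  2.0751] [ 0.0449 -0.3831 -0.2278] 0.00034390455164710215
```

View pics/scene9.png

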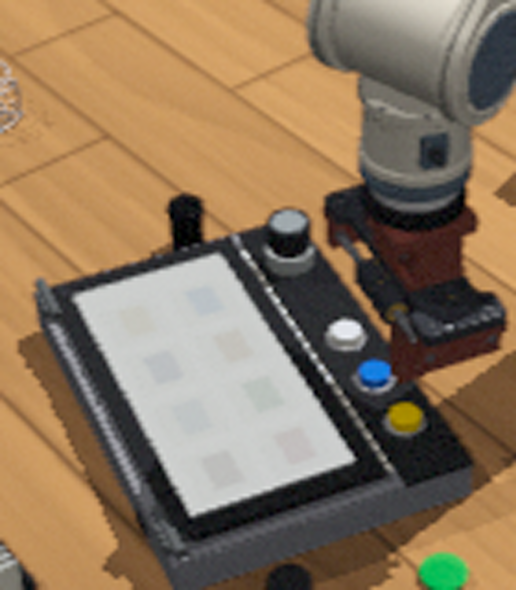

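View pics/wrist9.png

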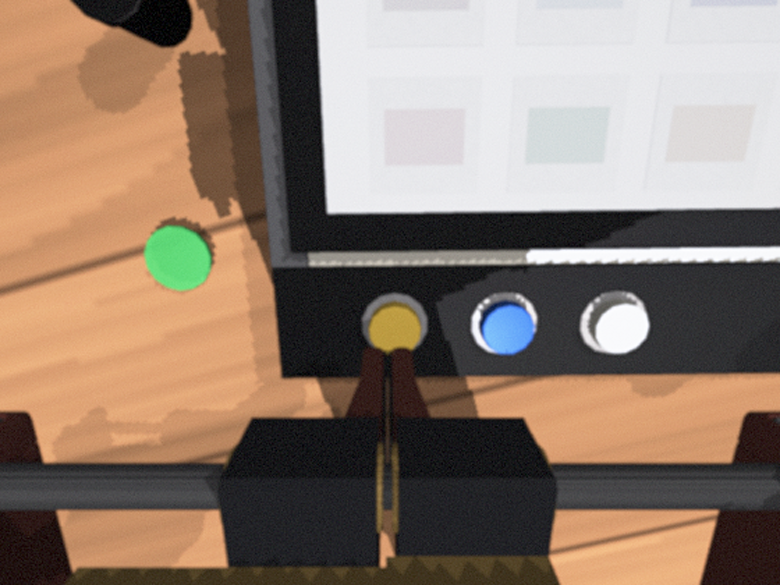

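```bash
cat > wk.py <<'E'
import sys
from h import *
from scipy.spatial.transform import Rotation as R
np.set_printoptions(precision=4,suppress=True)
d=np.load(f"wrist{sys.argv[1]}.npz");K=d["mtx"];T=np.eye(4);T[:3,:3]=R.from_rotvec(d["er"]).as_matrix();T[:3,3]=d["tp"];E=T@d["hand_eye"]
hsv=cv2.cvtColor(d["img"],cv2.COLOR_BGR2HSV)
for n,lo,hi in(("y",(20,120,80),(35,255,255)),("b",(100,150,80),(125,255,255)),("w",(0,0,170),(180,40,255))):
  m=cv2.inRange(hsv,lo,hi);N,l,st,ce=cv2.connectedComponentsWithStats(m)
  for i in range(1,N):
    if 500<st[i,4]<3000:print(n,ce[i],onplane(K,E,*ce[i],.055),st[i])
print(K)
E
python3 wk.py 9
```

```text
y [282.9026 234.8319] [0.535  0.1154 0.055 ] [ 265  217   37   37 1047]
b [368.7606 232.0695] [0.5213 0.0591 0.055 ] [345 217  38  38 518]
w [467.9044 182.7726] [ 0.5372 -0.0088  0.055 ] [ 377  177  183   13 1746]
w [443.1194 234.9265] [0.5056 0.0111 0.055 ] [ 417  211   49   43 1307]
[[324.1489   0.     277.8266]
 [  0.     324.1489 213.9709]
 [  0.       0.       1.    ]]
```

>>> arm_command(
  moves=[
    [[0.5,-1.5,-10,0,0,0,0],[0.5,-1.5,-20,0,0,0,0],[0.5,-1.5,-29,0,0,0,0],[0.5,-1.5,-35,0,0,0,0],[0.5,-1.5,-38,0,0,0,0]],
  ],
)

```text
clock: 7.67
tcp_pos: [0.5333, 0.1152, 0.0242]
ee_rot: [-2.071, 0.289, 2.076]
wrist_force: [-1.3, -0.1, -0.1]
finger_gap: 0.0007
```

>>> arm_command(
  moves=[
    [[0,0,-1,0,0,0,0],[0,0,-2,0,0,0,0],[0,0,-3,0,0,0,0],[0,0,-4,0,0,0,0],[0,0,-5,0,0,0,0]],
  ],
)

```text
clock: 8.08
tcp_pos: [0.5346, 0.1163, 0.0213]
ee_rot: [-2.075, 0.287, 2.073]
wrist_force: [0.1, -1.1, 3.3]
finger_gap: 0.0001
```

```bash
python3 look.py 10 scene wrist; python3 zoom.py 10
```

```text
8.0833 [0.5346 0.1163 0.0213] [-2.0751  0.2866  2.0735] [ 0.0614 -1.1398  3.3107] 0.0001464667959635107
```

View pics/sz10.png

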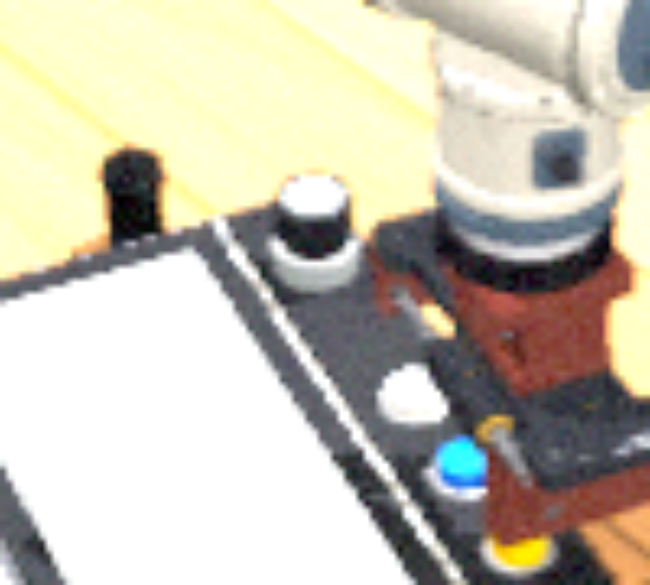

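View pics/wrist10.png

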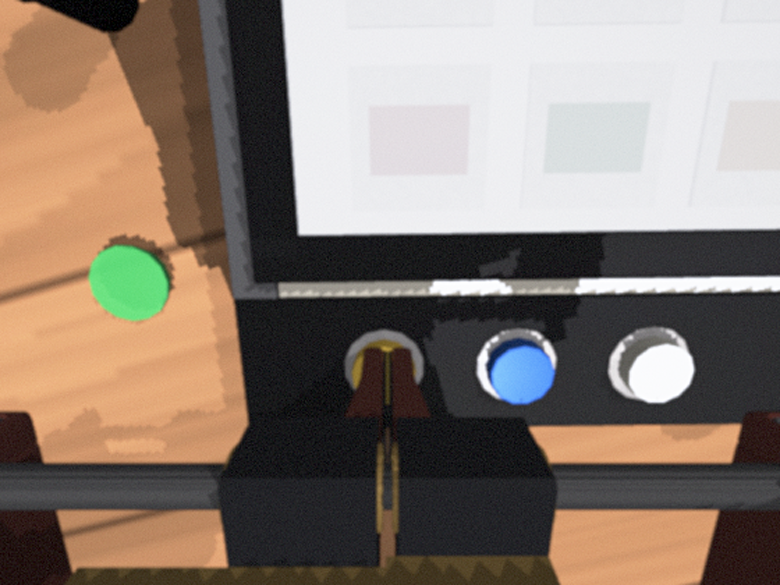

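>>> arm_command(
  moves=[
    [[0,0,-1,0,0,0,0],[0,0,-2,0,0,0,0],[0,0,-3,0,0,0,0],[0,0,-4,0,0,0,0],[0,0,-5,0,0,0,0]],
  ],
)

```text
clock: 8.6
tcp_pos: [0.5345, 0.1163, 0.0161]
ee_rot: [-2.075, 0.287, 2.074]
wrist_force: [-0.3, -0.8, 5.1]
finger_gap: 0.0007
```

>>> arm_command(
  moves=[
    [[0,0,-1,0,0,0,0],[0,0,-1.5,0,0,0,0],[0,0,-1.5,0,0,0,0],[0,0,-1.5,0,0,0,0],[0,0,-1.5,0,0,0,0]],
  ],
)

```text
clock: 9.02
tcp_pos: [0.5345, 0.1163, 0.0145]
ee_rot: [-2.075, 0.287, 2.074]
wrist_force: [0.0, 0.2, 3.5]
finger_gap: 0.0006
```

>>> arm_command(
  moves=[
    [[0,0,2,0,0,0,0],[0,0,8,0,0,0,0],[0,0,20,0,0,0,0],[0,0,36,0,0,0,0],[0,0,50,0,0,0,0]],
  ],
)

```text
clock: 9.43
tcp_pos: [0.5341, 0.1163, 0.0658]
ee_rot: [-2.074, 0.287, 2.075]
wrist_force: [0.9, 0.6, 0.2]
finger_gap: 0.0004
```

```bash
python3 look.py 11 scene wrist; python3 wk.py 11
```

```text
9.4333 [0.5341 0.1163 0.0658] [-2.0741  0.2869  2.0747] [0.9295 0.6032 0.2323] 0.0004494455243227603
y [276.8686 236.1109] [0.5355 0.1174 0.055 ] [260 220  35  33 875]
w [463.8531 187.4136] [ 0.5352 -0.0095  0.055 ] [ 362  182  198   12 1736]
w [432.8564 238.1792] [0.5051 0.0148 0.055 ] [ 408  215   47   42 1233]
[[324.1489   0.     277.8266]
 [  0.     324.1489 213.9709]
 [  0.       0.       1.    ]]
```

View pics/wrist11.png

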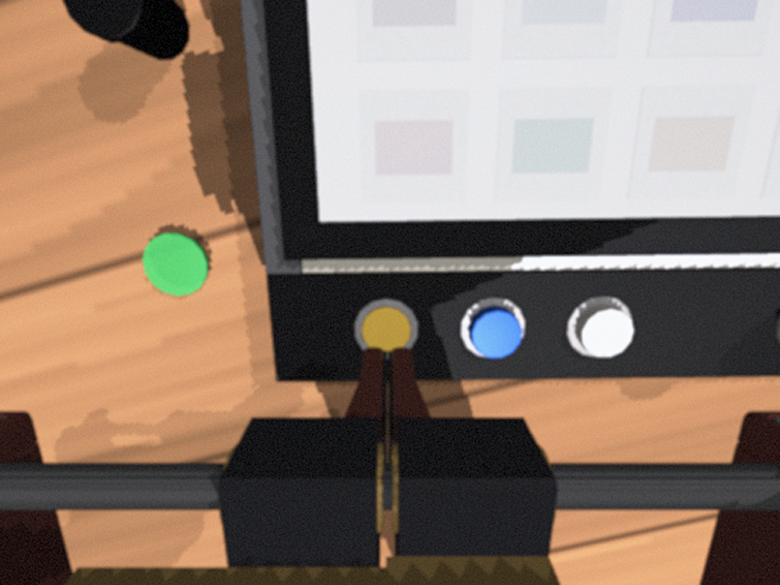

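View pics/scene11.png

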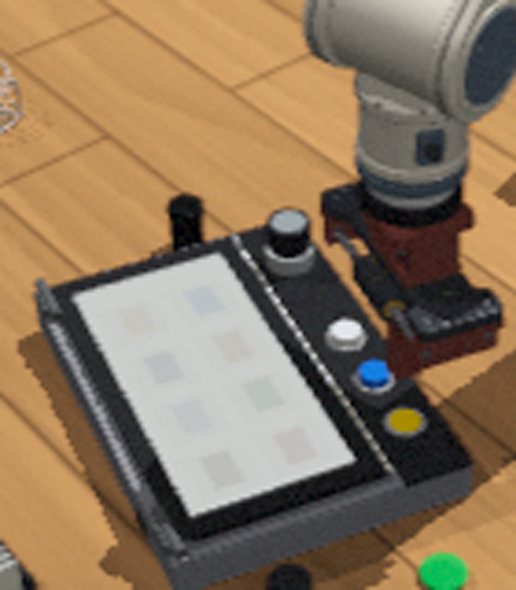

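>>> arm_command(
  moves=[
    [[-8,-30,0,0,0,0,0],[-18,-64,0,0,0,0,0],[-27,-97,0,0,0,0,0],[-30,-106,-5,0,0,0,0],[-30,-106,-15,0,0,0,0]],
  ],
)

```text
clock: 9.95
tcp_pos: [0.504, 0.0085, 0.0497]
ee_rot: [-2.074, 0.29, 2.071]
wrist_force: [-1.1, -0.1, 0.3]
finger_gap: 0.0006
```

```bash
python3 look.py 12 wrist; python3 wk.py 12
```

```text
9.95 [0.504  0.0085 0.0497] [-2.0736  0.29    2.0713] [-1.1072 -0.1227  0.3353] 0.0005620364456835362
y [106.3241 245.1359] [0.5352 0.114  0.055 ] [  87  228   39   35 1052]
b [186.6975 246.9926] [0.52   0.0653 0.055 ] [ 167  227   40   40 1223]
w [541.6405 151.525 ] [ 0.5197 -0.1553  0.055 ] [513  76  47 118 701]
w [364.3531 191.5375] [ 0.5246 -0.0509  0.055 ] [300 185 121  12 759]
w [272.116 241.497] [0.5087 0.0118 0.055 ] [ 248  224   50   37 1000]
w [483.4212 266.6236] [ 0.4542 -0.1155  0.055 ] [ 456  242   56   50 2184]
[[324.1489   0.     277.8266]
 [  0.     324.1489 213.9709]
 [  0.       0.       1.    ]]
```

View pics/wrist12.png

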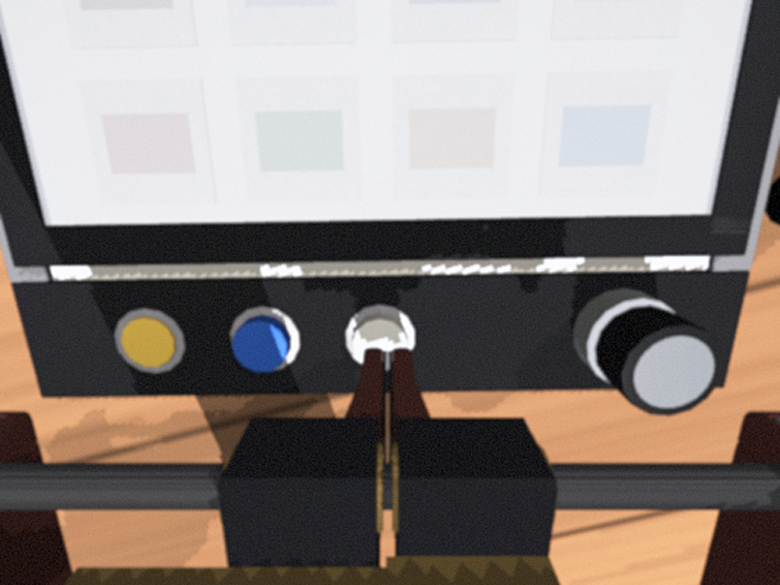

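>>> arm_command(
  moves=[
    [[1,1,-8,0,0,0,0],[1,1,-15,0,0,0,0],[1,1,-20,0,0,0,0],[1,1,-24,0,0,0,0],[1,1,-26,0,0,0,0]],
  ],
)

```text
clock: 10.42
tcp_pos: [0.505, 0.012, 0.0225]
ee_rot: [-2.074, 0.286, 2.076]
wrist_force: [-0.5, 0.1, -1.0]
finger_gap: 0.0005
```

>>> arm_command(
  moves=[
    [[0,0,-1,0,0,0,0],[0,0,-3,0,0,0,0],[0,0,-5,0,0,0,0],[0,0,-6,0,0,0,0],[0,0,-6,0,0,0,0]],
  ],
)

```text
clock: 10.83
tcp_pos: [0.5054, 0.0115, 0.0176]
ee_rot: [-2.074, 0.287, 2.074]
wrist_force: [-0.5, 3.2, 3.0]
finger_gap: 0.0006
```

>>> arm_command(
  moves=[
    [[0,0,-1,0,0,0,0],[0,0,-2,0,0,0,0],[0,0,-2,0,0,0,0],[0,0,-2,0,0,0,0],[0,0,-2,0,0,0,0]],
  ],
)

```text
clock: 11.25
tcp_pos: [0.5054, 0.0114, 0.0157]
ee_rot: [-2.075, 0.287, 2.074]
wrist_force: [0.2, 3.8, 5.5]
finger_gap: 0.0008
```

```bash
python3 look.py 13 scene wrist; python3 zoom.py 13
```

```text
11.25 [0.5054 0.0114 0.0157] [-2.0745  0.2867  2.0737] [0.1548 3.8309 5.5292] 0.0007885260826183064
```

View pics/sz13.png

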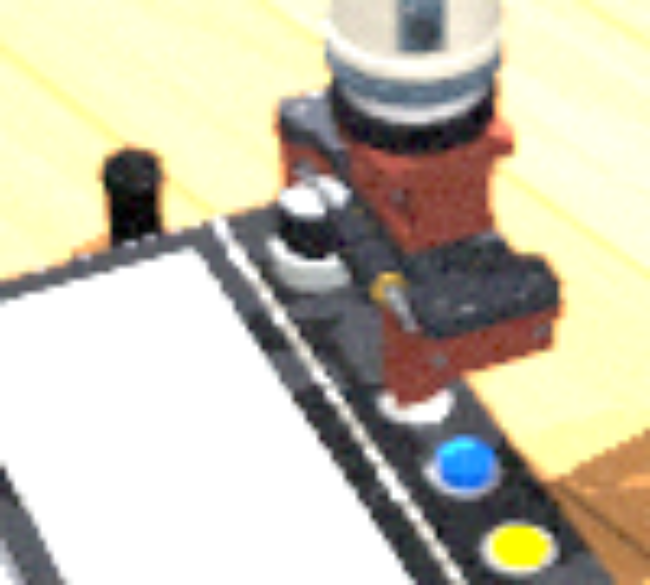

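View pics/wz13.png

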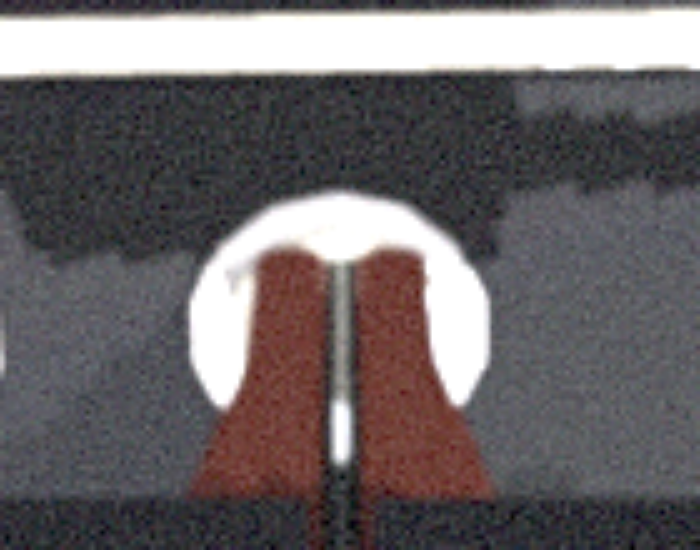

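>>> arm_command(
  moves=[
    [[0,0,2,0,0,0,0],[0,0,8,0,0,0,0],[0,0,20,0,0,0,0],[0,0,45,0,0,0,0],[0,0,80,0,0,0,0]],
  ],
)

```text
clock: 11.77
tcp_pos: [0.5031, 0.0108, 0.0945]
ee_rot: [-2.07, 0.288, 2.08]
wrist_force: [-0.7, -0.3, 1.0]
finger_gap: 0.0005
```

>>> arm_command(
  moves=[
    [[-10,0,30,0,0,0,0],[-20,0,60,0,0,0,0],[-30,0,90,0,0,0,0],[-40,0,110,0,0,0,0],[-50,0,120,0,0,0,0]],
  ],
)

```text
clock: 12.18
tcp_pos: [0.4561, 0.0108, 0.2186]
ee_rot: [-2.079, 0.287, 2.069]
wrist_force: [-0.5, 0.2, -0.5]
finger_gap: 0.0003
```

```bash
python3 look.py 14 scene wrist; python3 - <<'E'
from h import *
a=np.load("scene0.npz")["img"];b=np.load("scene14.npz")["img"]
o=np.hstack([cv2.resize(x[165:255,245:325],None,fx=4.9,fy=4.9,interpolation=cv2.INTER_CUBIC) for x in(a,b)])
cv2.imwrite("pics/cmp.png",o)
E
```

```text
12.1833 [0.4561 0.0108 0.2186] [-2.0792  0.2871  2.0694] [-0.4998  0.1938 -0.4698] 0.0003088230068690784
```

View pics/cmp.png

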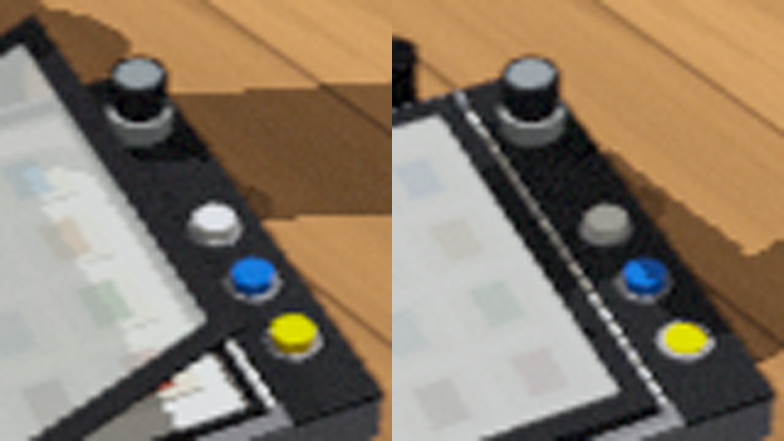

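View pics/scene14.png

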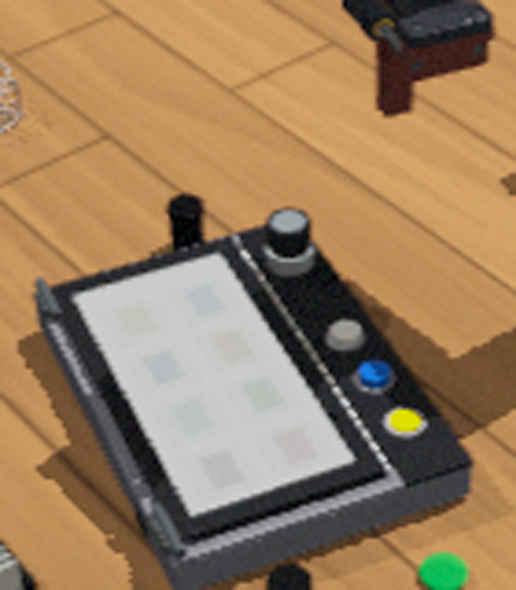

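View pics/wrist14.png

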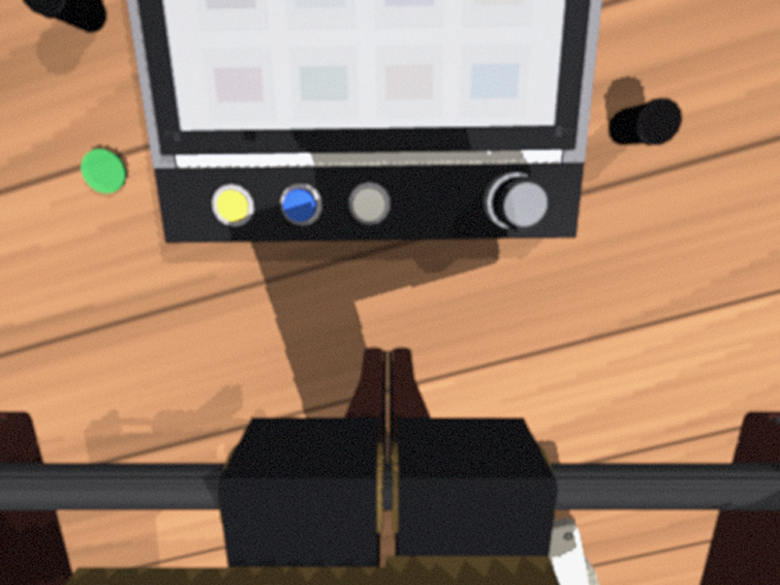

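```bash
python3 - <<'E'
from h import *
from plant import camera,state
a=np.load("scene0.npz")["img"]; b=camera("scene")["img"]
g=lambda x:cv2.cvtColor(x,cv2.COLOR_BGR2GRAY)
def shift(n,x0,y0,x1,y1):
    t=g(a)[y0:y1,x0:x1]; r=cv2.matchTemplate(g(b)[y0-6:y1+6,x0-6:x1+6],t,cv2.TM_CCOEFF_NORMED); _,m,_,l=cv2.minMaxLoc(r); print(n,l[0]-6,l[1]-6,round(m,3))
shift("loupe",264,174,282,196);shift("box corner",235,255,275,275);shift("can left",265,270,282,295);shift("lid",305,268,325,283);shift("blue key",290,214,303,227);shift("white key",282,203,295,216);shift("reel",170,130,205,162)
print(state()["clock"],state()["wrist_force"])
E
```

```text
loupe 0 0 0.909
box corner 0 0 0.562
can left 0 0 0.995
lid 0 0 0.957
blue key 0 0 0.702
white key 0 0 0.948
reel 0 0 0.444
12.3333 [-0.16607974 -0.36807238 -0.39345004]
```

```bash
python3 -c "
from plant import finish_job
print(finish_job())"
```

```text
the job is handed in; nothing more can be done
None
```

I closed the flap, latched the yellow lamp key, tapped the white key, backed the arm away clear of everything and handed the job in at about 12 s.

- **Flap:** I pressed it down along its arc by the front bar, with at most about 5 N. Afterwards its window corners matched the shut position in the scene image on average, each within about 1 pixel. That image can only tell the angle to about 0.03 rad. The height at which the bar started to resist also fits a shut flap.
- **Yellow lamp key:** It was pressed about 7 mm in with at most about 5 N. It was still down in the last pictures.
- **White key:** It was pressed about 5–6 mm in, at 5.5 N. It was back out in the last scene picture.
- **Blue key and surroundings:** The blue key was never pressed. Matching the first and last scene images showed no movement. The match was good for the loupe, left canister, lid and white key, and weak for the box corner, blue key and reel, where shadows changed. I did not compare canister_b, canister_c or the bottle between pictures; nothing came near them.

**Disagreements:**
- The visible fingertips ended about 35 mm above the reported TCP. I found this when the first descent did not reach the flap, and corrected for it using the pictures and the contact forces.
- During the white-key press the wrist force also showed about 3.8 N sideways. I do not know the cause, and the loupe next to the gripper had not moved.

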